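# Fit the snap ring on the axle stub: kit drawer shut, ring held spread at its groove

## Task

The kit drawer under the drive unit has been left open: first push it fully home, past its roller catch, so that nothing can drop into it. Then take the circlip pliers from their rest by the handles, squeeze them right to their stop so that the snap ring on their tips is spread, and slide the ring level over the end of the axle stub, down to the groove just above the pulley hub. Finish while holding: keep gripping the pliers so that the ring stays fully spread at the groove, around the stub and not pressed on the hub, and leave the other things on the bench where they are.

Things in the scene. Friction and masses are not known exactly. Their poses are not given: they have to be found in the camera images.
- stand: low assembly stand, grey sides and aluminium top plate, 200 mm deep (x), 220 mm wide (y), 70 mm high, fixed to the bench, kit drawer in its front (-x) side. Origin under its centre, z up; x points from its front to its back, the way the drawer closes
- drawer_front (a point): centre of the flat outer front face of the kit drawer; axes as the stand's. Grey plastic, 200 mm wide, 50 mm high, lower edge 7 mm above the bench, no protruding handle. When home, the face is flush with the front edge of the stand's top plate (100 mm in front of the stand's centre)
- kit_drawer (a joint): how far the kit drawer is open, m; 0 = fully home at its stop. It slides with about 1 N of friction; over the last 10 mm it is pushed past a sprung roller catch (about 4 N more), which then holds it home
- drive_unit: drive unit fixed on the stand: square aluminium housing 84 mm, on it a toothed pulley 64 mm across with a hub 44 mm across, and out of it an axle stub standing straight up. Origin under its centre on the stub's axis, z up. Hub face 58 mm and stub end 73 mm above the origin
- groove (a point): on the stub's axis at mid-height of its ring groove; z up along the stub. The stub is bright steel, 30 mm in diameter; the groove is 5 mm high and 27 mm across, its lower edge level with the hub's face, 2.5 mm below this point. The stub ends 12.5 mm above this point, with a 3 mm chamfer
- stub_end (a point): centre of the flat end of the axle stub, 12.5 mm above the groove point
- pliers: bent-nose external circlip pliers, about 0.2 kg, lying loose and level on a white metal rest fixed to the bench. Origin under their joint (27 mm round, 12 mm high), 35 mm above the bench; x points along the pliers to the tips, y to the left handle, z up. The tips, 50 mm ahead of the joint, are bent straight down and carry the snap ring
- pliers_grip (a point): where to grip the pliers: half-way between the two black handles, half-way up, 70 mm behind the joint; axes as the pliers'. Handles 12 mm high, straight 35 mm ahead to 40 mm behind this point. Outside width here 54 mm relaxed, 37 mm and parallel at the stop. The fingers go outside them; free down to 5 mm above the bench for 25 mm either way along the handles
- jaw_left (a joint): spread of the pliers, rad (turn of either jaw): 0 = relaxed, 0.117 = squeezed to the stop screw, ring fully spread. At the grip point squeezing takes about 4 N to begin and 12 N at the stop; hold with 20 to 30 N
- ring_center (a point): centre of the snap ring (mid-thickness), level under the tips, 138 mm ahead of and 26 mm below the grip point; axes as the pliers'. Steel, 2.5 mm thick, open towards the pliers; its lugs stay on the tips. Inside width about 28 mm relaxed (too small for the stub), 33.6 mm fully spread; outside then about 44 mm. The bent tips rise 20 mm from its lugs to the jaws
- screwdriver_grip (a point): bystander: a loose screwdriver with a black handle lying on the bench beyond the work; leave it alone
- grease_jar: bystander: a loose white jar with black cap, 56 mm across, 55 mm high, origin under its centre; leave it alone
- carton: bystander: a loose closed cardboard carton 90 x 70 x 45 mm, origin under its centre; leave it alone
Mind the look-alikes: they are no part of the job. What is meant by the pliers is not purple, and is the larger of those in its own colour.

How it is judged (in metres and radians):
On the way, in this order (a step that is already met when the one before it is completed fails the run):
1. the kit drawer is pushed home past its catch while the pliers are still on their rest (value of joint kit_drawer below 0.003 m and distance of pliers_grip from where it was at the start of the episode below 0.02 m), for 0.2 s.
2. the snap ring, spread by squeezing the pliers, is above the end of the stub (value of joint jaw_left above 0.1 rad and horizontal distance between ring_center and stub_end below 0.008 m and z of ring_center in the frame of stub_end above 0.0005 m), for 0.05 s.
At the end, for the whole second after the job is handed in: drawer open < 4 mm; fingers squeeze the pliers > 4 N, ring spread > 0.105 rad; ring centre within 3 mm of the stub axis, +1.8 to -2 mm of the groove's mid-height, tilted < 0.1 rad, still, pressing on the drive unit < 6 N and not on the stand (value of joint kit_drawer below 0.004 m and value of joint jaw_left above 0.105 rad and horizontal distance between ring_center and groove below 0.003 m and z of ring_center in the frame of groove between -0.002 and 0.0018 m and angle between the z axis of ring_center and the z axis of groove, either way round below 0.1 rad and contact force between the fingers and pliers above 4 N and contact force between pliers and drive_unit below 6 N and linear speed of pliers below 0.02 m/s and contact force between pliers and stand below 0.5 N); the arm keeps its last pose, push and grip.
It fails at once if the screwdriver is moved by more than 3 cm (distance of screwdriver_grip from where it was at the start of the episode above 0.03 m).
It fails at once if the grease jar is moved by more than 3 cm (distance of grease_jar from where it was at the start of the episode above 0.03 m).
It fails at once if the carton is moved by more than 3 cm (distance of carton from where it was at the start of the episode above 0.03 m).
It also fails if it takes over 61 s, if anything falls off the work surface, if the arm or the gripper's body presses on something with over 40 N, if the wrist force passes 120 N, or if a joint passes its speed limit or range.

## Robot

A 6-joint arm with a two-finger parallel gripper is mounted at the origin on the work surface. World frame = base frame: x ahead of the robot, y to its left, z up, the work surface at z = 0. Lengths are in m, angles in degrees, forces in N, time in s.
With the tool pointing down it reaches from about 0.375 to 0.9 m from the base axis. Payload 3.1 kg.
Tool frame: the origin (TCP) lies at the centre of the arm's flange, where the gripper is bolted on; the fingertips stand 182 mm ahead of it and the grasp point (between the pads) lies 164 mm ahead of it; x points along the fingers, z is the direction in which the jaws open and shut, and the axes are right-handed (so a half turn about x gives the same grasp; the last joint's range is limited). The gripper opens to 87 mm and grips with 3 to 60 N. Pads are 19 mm wide; open, the fingers measure 117 mm over their backs; the gripper's body (75 mm by 190 mm) begins 51 mm behind the grasp point.
Start: joints at [61.106, 30.224, 82.088, -0, 67.689, -10.227], TCP at [0.2, 0.592, 0.405] pointing down, gripper open.
Joint ranges: [-176.69, 176.69], [-43.24, 126.21], [12.49, 139.97], [-82, 262], [0, 151.66], [-163.58, 163.58]. Speed limits (degrees/s): [159.86, 159.86, 180, 180, 180, 180].

## Interface

Orientations are given as a 3x3 rotation matrix whose columns are the frame's x, y, z axes.
In Python, from rig import bot gives the robot as it stands.
- The arm moves only by the shell command python3 -m crank 'ROWS' [OPENING]. ROWS is JSON, a list of rows, each an object with "offset": the shift along the tool's x, y, z in m, a list of three; "spin": the turn about the tool's x in rad. A call has 1 to 12 rows; each row shifts and turns the commanded pose from where the row before left it, along the tool's axes as they then stand; what a row does not reach is not made up. A row lasts 1/10 s, in which the tool goes at most 50 mm and 8.59 degrees, less where a joint would pass 70% of its speed; a pose out of reach is approached as far as the arm can. A call is refused whole if a number of a shift passes 0.05 or a number of a turn 0.15, either way. A call with a gripper value outside its range is refused whole. OPENING is the finger opening in m, from 0 to 0.087, set as the call begins (- or left out, the last holds). The fingers move at their own pace and stop on an object; the grip force is fixed at half the most. Time passes only in rows, so rows that do not move let the fingers close. It gives the time, the measured TCP pose, the force and the opening at its end, in the units of the state.
- bot.read_state(): the state, without advancing time (a new reading comes with each control period).
- bot.capture(name): name is "scene" or "top" or "wrist"; returns a dict with "pixels" (480x640x3 uint8, blue, green, red), "depth" (480x640 float32, m along the optical axis (not along the pixel's ray), 0 where there is no reading), "K" (3x3 intrinsics, pixels), "k1" (the pictures are not rectified: a ray, as slopes to the right and down, at radius r is drawn at 1 + k1 r^2 times it, then the intrinsics apply), "world_to_cam" (4x4, takes a point from world to camera coordinates). Camera axes: x right, y up, looking along -z (the intrinsics and any distortion apply to the point x, -y, -z); pixel columns grow to the right and rows downward; lengths in m; the calibration is good to about 2 mm. A picture is of the moment at which its call begins.
- bot.hand_in(): hands the job in, once; it reports no verdict.
Trained networks look in a picture, given as the dict that the camera call returned (one of the last four; its "shot" number tells which), for a name from the list of things; names that differ only in an ending like _2 or _b are one class to them, and where a whole thing is asked for, a point or a joint stands for the part that bears it (a point fixed in the world has none). Each returns a list of dicts, best first, with "p" (0 to 1); they miss things now and then, are a little off and sometimes report something else, mostly with a low value. They report only what shows in the picture. A call takes as long as a camera call. They do not tell look-alikes from the thing itself.
- bot.regions_of(label, picture): "region" (480x640 bool, what is visible of it) and "extent" ([centre column, centre row, width, height] in pixels, round what is visible of it).
The state is a dict: "time_s": time; "joint_positions": joint angles; "qvel": joint speeds; "tau": joint torques, N m; "position": TCP position; "tcp_rot": TCP orientation; "force": force on the tool from outside, world axes, zero at the start; "moment": the same for the moment, N m; "opening": opening from 0.0 (shut) to 1.0 (fully open).
Only numpy, scipy, OpenCV 4.12 (cv2) and the standard library are available. Lean on these libraries where they do the work, as an engineer would, in place of code of your own. Each camera call takes 0.05 s, during which the arm holds its last target.

## Working session

There is one attempt and no reset: what is moved stays moved. The work goes in short steps, Python scripts to look and compute and a shell command to move; the robot and the scene stay as the last step left them, time stands still between calls to the robot, and variables do not carry over. Pictures are saved under pics/ and viewed, and the job is handed in when it is done.

```bash
ls; mkdir -p pics; cat > h.py <<'E'
import numpy as np, cv2
from rig import bot
def und(c,u,v):
    K=c["K"]; k1=c["k1"]
    xd=(u-K[0,2])/K[0,0]; yd=(v-K[1,2])/K[1,1]
    x,y=xd,yd
    for _ in range(20):
        f=1+k1*(x*x+y*y); x,y=xd/f,yd/f
    return x,y
def p3(c,u,v,d=None):
    if d is None: d=c["depth"][int(round(v)),int(round(u))]
    x,y=und(c,u,v)
    P=np.array([x*d,-y*d,-d*np.ones_like(x),np.ones_like(x)])
    return (np.linalg.inv(c["world_to_cam"])@P)[:3]
def onplane(c,u,v,z):
    M=np.linalg.inv(c["world_to_cam"]); o=M[:3,3]
    x,y=und(c,u,v); r=M[:3,:3]@np.array([x,-y,-1.0])
    return o+r*(z-o[2])/r[2]
def proj(c,P):
    q=c["world_to_cam"]@np.append(P,1); x,y=q[0]/-q[2],-q[1]/-q[2]
    f=1+c["k1"]*(x*x+y*y); K=c["K"]
    return K[0,0]*x*f+K[0,2],K[1,1]*y*f+K[1,2]
def cloud(c):
    v,u=np.mgrid[0:480,0:640].astype(float)
    d=c["depth"]; x,y=und(c,u,v)
    P=np.stack([x*d,-y*d,-d,np.ones_like(d)],-1)
    W=P@np.linalg.inv(c["world_to_cam"]).T
    W=W[...,:3]; W[d==0]=np.nan
    return W
E
python3 - <<'E'
from h import *
for n in ["top","scene"]:
    c=bot.capture(n); cv2.imwrite(f"pics/{n}0.png",c["pixels"])
    np.save(f"{n}0.npy",c,allow_pickle=True)
    print(n,c["K"][0,0],c["k1"],np.linalg.inv(c["world_to_cam"]).round(3).tolist())
    for l in ["pliers","drive_unit","stand","screwdriver_grip","grease_jar","carton"]:
        for r in bot.regions_of(l,c): print(l,round(r["p"],2),np.round(r["extent"]).tolist())
print(bot.read_state())
E
```

```text
pics
top 610.9640034091711 -0.16123665756659314 [[0.0, 0.978, -0.207, 0.188], [-1.0, 0.001, 0.003, -0.03], [0.003, 0.207, 0.978, 1.628], [0.0, 0.0, 0.0, 1.0]]
pliers 0.74 [444.0, 177.0, 14.0, 33.0]
pliers 0.65 [395.0, 241.0, 27.0, 76.0]
pliers 0.41 [268.0, 200.0, 38.0, 42.0]
drive_unit 0.78 [267.0, 200.0, 37.0, 36.0]
drive_unit 0.47 [168.0, 180.0, 24.0, 23.0]
stand 0.83 [263.0, 212.0, 95.0, 101.0]
screwdriver_grip 0.95 [380.0, 172.0, 23.0, 69.0]
screwdriver_grip 0.4 [390.0, 240.0, 19.0, 57.0]
screwdriver_grip 0.22 [394.0, 242.0, 28.0, 72.0]
grease_jar 0.92 [168.0, 182.0, 23.0, 26.0]
carton 0.98 [488.0, 257.0, 38.0, 39.0]
scene 557.9663148886923 0.048156242937300434 [[0.749, -0.551, 0.368, 0.946], [0.662, 0.618, -0.424, -0.557], [0.006, 0.561, 0.828, 1.17], [0.0, 0.0, 0.0, 1.0]]
pliers 0.63 [176.0, 283.0, 26.0, 45.0]
pliers 0.6 [296.0, 329.0, 70.0, 83.0]
pliers 0.58 [311.0, 425.0, 49.0, 66.0]
drive_unit 0.73 [426.0, 246.0, 46.0, 44.0]
drive_unit 0.44 [291.0, 331.0, 60.0, 80.0]
stand 0.96 [424.0, 250.0, 130.0, 119.0]
screwdriver_grip 0.57 [376.0, 382.0, 55.0, 77.0]
grease_jar 0.72 [508
[... 179 characters left out ...]
,  8.20860528e+01,  1.08432436e-04,
        6.76892506e+01, -1.02281657e+01]), 'qvel': array([ 0.05798995,  0.02970746,  0.03234592,  0.03221787, -0.05619058,
       -0.01366779]), 'tau': array([-5.12855258e-04, -4.39853132e+01, -1.76954252e+01,  6.33055042e-02,
        5.02298225e-02, -3.88462936e-06]), 'position': array([0.19999383, 0.59212429, 0.40476743]), 'tcp_rot': array([[ 1.62667358e-05, -9.47406847e-01,  3.20031665e-01],
       [ 3.30992847e-05,  3.20031666e-01,  9.47406846e-01],
       [-9.99999999e-01, -4.81839769e-06,  3.65643595e-05]]), 'force': array([-0.00636388, -0.32372396, -0.63203897]), 'moment': array([ 0.02832498,  0.02066761, -0.00067831]), 'opening': 1.002286982994993}
```

View pics/top0.png

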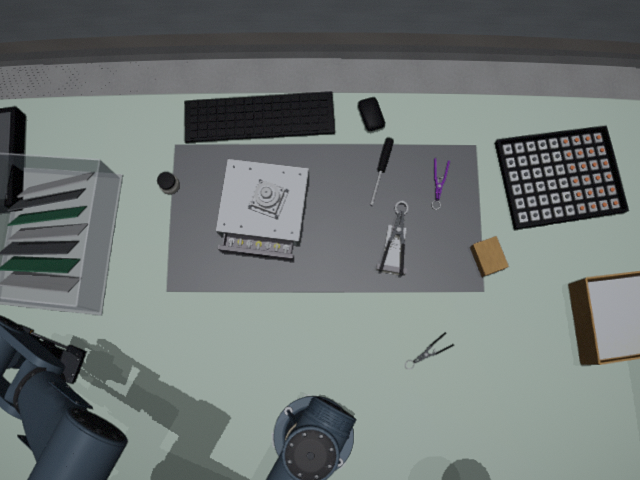

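View pics/scene0.png

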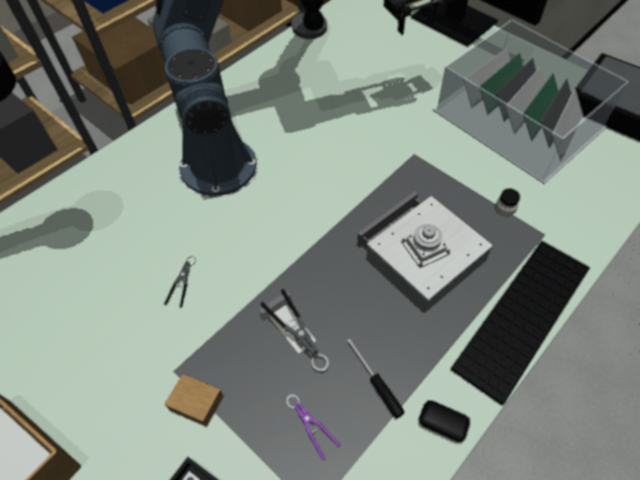

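Top view: three pliers-like tools: black, larger, on a white rest at (395,241); a smaller black one at (430,350); a purple one at (441,182). The one on the rest at (395,241) fits (not purple, larger of the black ones, on a white rest). The stand is at (263,205), its drawer open toward the robot at (257,245). The jar is at (168,182), the screwdriver at (381,172) and the carton at (490,256).

```bash
python3 - <<'E'
from h import *
c=np.load("top0.npy",allow_pickle=True).item()
im=c["pixels"]
a=cv2.resize(im[190:285,365:430],None,fx=6,fy=6,interpolation=cv2.INTER_CUBIC)
b=cv2.resize(im[150:265,210:315],None,fx=5,fy=5,interpolation=cv2.INTER_CUBIC)[:570]
a=a[:570]; 
o=np.zeros((575,395+530,3),np.uint8); o[:a.shape[0],:390]=a; o[:570,395:395+525]=b
o=cv2.resize(o,(800,497)); cv2.imwrite("pics/crop0.png",o)
W=cloud(c)
def stat(m):
    return np.nanmean(W[m],0).round(4)
# heights
Z=W[...,2]
print("bench",np.nanmedian(Z[240:280,320:360]))
# stand top plate
m=np.zeros((480,640),bool); m[150:265,205:320]=1
m1=m&(Z>0.05)&(Z<0.08)
pts=W[m1]; print("plate z",np.nanmedian(pts[:,2]),len(pts))
r=cv2.minAreaRect(pts[:,:2].astype(np.float32)*1000); print("plate rect",r)
hist=np.histogram(Z[m][np.isfinite(Z[m])],bins=np.arange(-0.01,0.16,0.005)); print(list(zip(hist[1].round(3),hist[0])))
for lo,hi in [(0.139,0.155),(0.118,0.135),(0.09,0.118)]:
    mm=m&(Z>lo)&(Z<hi); print(lo,mm.sum(),stat(mm), cv2.minAreaRect(W[mm][:,:2].astype(np.float32)*1000))
E
```

```text
bench 0.0007055483179081445
plate z 0.06975421702566664 5588
plate rect ((591.3826904296875, 140.1910400390625), (222.81431579589844, 248.20169067382812), 83.03717041015625)
[(np.float64(-0.01), np.int64(300)), (np.float64(-0.005), np.int64(1890)), (np.float64(0.0), np.int64(2508)), (np.float64(0.005), np.int64(1031)), (np.float64(0.01), np.int64(423)), (np.float64(0.015), np.int64(209)), (np.float64(0.02), np.int64(102)), (np.float64(0.025), np.int64(53)), (np.float64(0.03), np.int64(26)), (np.float64(0.035), np.int64(47)), (np.float64(0.04), np.int64(48)), (np.float64(0.045), np.int64(59)), (np.float64(0.05), np.int64(108)), (np.float64(0.055), np.int64(214)), (np.float64(0.06), np.int64(517)), (np.float64(0.065), np.int64(2096)), (np.float64(0.07), np.int64(2174)), (np.float64(0.075), np.int64(479)), (np.float64(0.08), np.int64(97)), (np.float64(0.085), np.int64(29)), (np.float64(0.09), np.int64(18)), (np.float64(0.095), np.int64(80)), (np.float64(0.1), np.int64(91)), (np.float64(0.105), np.int64(60)), (np.float64(0.11), np.int64(13)), (np.float64(0.115), np.int64(40)), (np.float64(0.12), np.int64(139)), (np.float64(0.125), np.int64(153)), (np.float64(0.13), np.int64(37)), (np.float64(0.135), np.int64(31)), (np.float64(0.14), np.int64(54)), (np.float64(0.145), np.int64(22)), (np.float64(0.15), np.int64(1))]
0.139 92 [0.6121 0.1197 0.143 ] ((612.168701171875, 119.78801727294922), (27.98652458190918, 25.486024856567383), 3.431806802749634)
0.118 353 [0.6113 0.1194 0.1254] ((612.6453857421875, 119.58518981933594), (62.86547088623047, 62.40277099609375), 41.1030158996582)
0.09 278 [0.5978 0.1149 0.1027] ((611.8389892578125, 119.65198516845703), (72.42935943603516, 72.98802185058594), 69.37268829345703)
```

View pics/crop0.png

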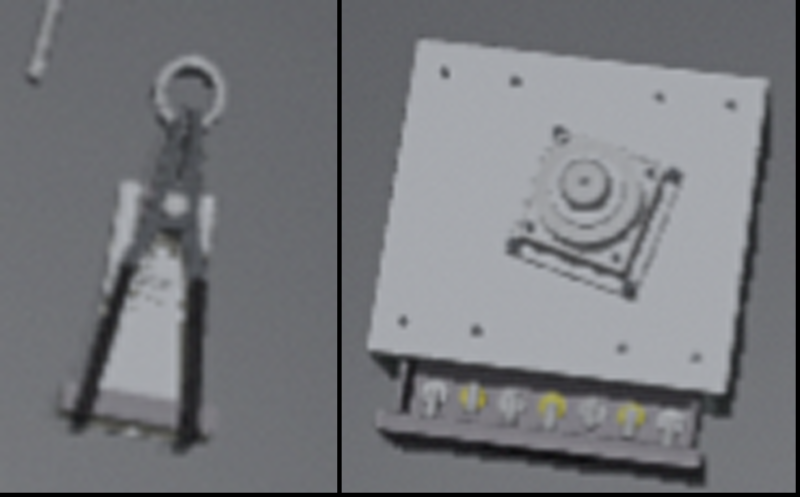

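Confirmed in the crop: the larger black pliers lie on the white rest, with the ring at top px (401.6,207), the joint at (398.7,229.5) and the handle ends at about (380,272) and (402,275). Next I work out the stand, drawer and pliers geometry.

```bash
python3 - <<'E'
from h import *
c=np.load("top0.npy",allow_pickle=True).item()
s=5*800/925
f=lambda x,y:(210+(x-341.6)/s-0.4,150+y/s-0.4)
C=[onplane(c,*f(x,y),0.07) for x,y in [(418,40),(768,78),(728,393),(370,350)]]
for p in C: print(p.round(4))
C=np.array(C); print("centre",C.mean(0))
for a,b in [(0,1),(3,2)]:
    d=C[a]-C[b]; print("yaw y-edge",np.degrees(np.arctan2(-d[0],d[1])),np.linalg.norm(d))
for a,b in [(3,0),(2,1)]:
    d=C[b]-C[a]; print("yaw x-edge",np.degrees(np.arctan2(d[1],d[0])),np.linalg.norm(d))
D=[onplane(c,*f(x,y),0.057) for x,y in [(378,425),(703,468),(378,412),(703,455)]]
print("drawer top outer/inner edge",np.round(D,4))
s2=6*800/925
g=lambda x,y:(365+x/s2-.4,190+y/s2-.4)
R=onplane(c,*g(190,88),0.0150); J=onplane(c,*g(175,205),0.047); H=[onplane(c,*g(x,y),0.047) for x,y in [(80,425),(190,440)]]
print("ring",R,"joint",J,"handles",H)
S=onplane(c,*f(587,180),0.143); print("stub",S)
# carton, jar, sd
W=cloud(c)
for n,(u,v) in dict(jar=(168,180),carton=(488,250),sd1=(373,204),sd2=(387,142)).items(): print(n,W[v,u].round(3))
E
```

```text
[0.7258 0.2342 0.07  ]
[0.7003 0.0157 0.07  ]
[0.5016 0.0384 0.07  ]
[0.528  0.2561 0.07  ]
centre [0.61392113 0.13609524 0.07      ]
yaw y-edge -6.65259017366606 0.2199606031680236
yaw y-edge -6.913401454147742 0.21933948666423236
yaw x-edge -6.340713650418205 0.19896589548538524
yaw x-edge -6.520890327685002 0.1999619094552726
drawer top outer/inner edge [[0.4842 0.2519 0.057 ]
 [0.4581 0.0536 0.057 ]
 [0.4922 0.2522 0.057 ]
 [0.466  0.0537 0.057 ]]
ring [ 0.60739357 -0.2375859   0.015     ] joint [ 0.53719306 -0.22412912  0.047     ] handles [array([ 0.42354179, -0.17337422,  0.047     ]), array([ 0.41580283, -0.22891671,  0.047     ])]
stub [0.61383734 0.11893901 0.143     ]
jar [0.67  0.395 0.062]
carton [ 0.48  -0.463  0.049]
sd1 [ 0.62  -0.162 -0.005]
sd2 [ 0.79  -0.202  0.026]
```

```bash
cat >> h.py <<'E'
def delta(tx,ty,tz,yawz_deg=None):
    s=bot.read_state(); p=s["position"]; R=s["tcp_rot"]
    zz=np.degrees(np.arctan2(R[1,2],R[0,2]))
    print("t",s["time_s"],"pos",p.round(4),"zdir",zz.round(2),"F",s["force"].round(2),"open",round(s["opening"],3))
    print("tool delta (no spin)",(R.T@(np.array([tx,ty,tz])-p)).round(4))
    if yawz_deg is not None:
        sp=-np.radians(yawz_deg-zz); a=np.radians(yawz_deg)
        z=np.array([np.cos(a),np.sin(a),0]); x=np.array([0,0,-1.]); y=np.cross(z,x)
        print("spin",sp.round(4),"then delta",(np.stack([x,y,z])@(np.array([tx,ty,tz])-p)).round(4))
E
python3 -m crank '[{"offset":[0,0,0],"spin":-0.105},{"offset":[0,0,0],"spin":-0.105},{"offset":[0,-0.0236,-0.0337],"spin":0},{"offset":[0,-0.0236,-0.0337],"spin":0},{"offset":[0,-0.0236,-0.0337],"spin":0},{"offset":[0,-0.0236,-0.0337],"spin":0},{"offset":[0,-0.0236,-0.0337],"spin":0},{"offset":[0,-0.0236,-0.0337],"spin":0},{"offset":[0,-0.0236,-0.0337],"spin":0},{"offset":[0,-0.0236,-0.0337],"spin":0},{"offset":[0,-0.0236,-0.0337],"spin":0}]' 0.087
python3 - <<'E'
from h import *
delta(0.435,0.158,0.22,83.4)
c=bot.capture("wrist"); cv2.imwrite("pics/w1.png",c["pixels"])
print(np.linalg.inv(c["world_to_cam"]).round(3).tolist())
np.save("w1.npy",c,allow_pickle=True)
E
```

```text
time_s: 1.8
position: [0.3765, 0.2648, 0.4051]
tcp_rot: [[0.001, -0.993, 0.115], [0.0, 0.115, 0.993], [-1.0, -0.001, 0.0]]
force: [0.7, 0.6, -0.4]
opening: 1.001
t 1.8 pos [0.3765 0.2648 0.4051] zdir 83.38 F [ 0.69  0.57 -0.39] open 1.001
tool delta (no spin) [ 0.1851 -0.0702 -0.0995]
spin -0.0004 then delta [ 0.1851 -0.0704 -0.0994]
[[0.116, -0.946, -0.304, 0.292], [0.993, 0.111, 0.034, 0.275], [0.002, -0.306, 0.952, 0.385], [0.0, 0.0, 0.0, 1.0]]
```

View pics/w1.png

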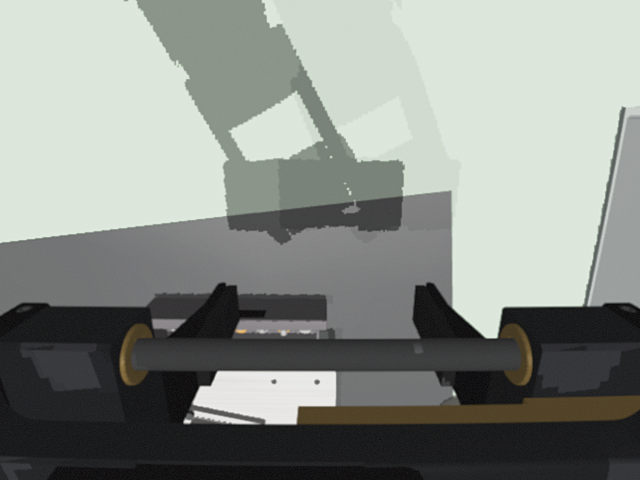

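```bash
python3 -m crank '[{"offset":[0,-0.0235,-0.0331],"spin":0},{"offset":[0,-0.0235,-0.0331],"spin":0},{"offset":[0,-0.0235,-0.0331],"spin":0},{"offset":[0.045,0,0],"spin":0},{"offset":[0.045,0,0],"spin":0},{"offset":[0.045,0,0],"spin":0},{"offset":[0.045,0,0],"spin":0},{"offset":[0.005,0,0],"spin":0}]'
python3 - <<'E'
from h import *
delta(0.5046,0.15,0.22,83.4)
c=bot.capture("scene"); cv2.imwrite("pics/s1.png",cv2.resize(c["pixels"][130:330,320:560],None,fx=3,fy=3))
c=bot.capture("wrist"); cv2.imwrite("pics/w2.png",c["pixels"])
E
```

```text
time_s: 2.65
position: [0.4331, 0.1593, 0.2151]
tcp_rot: [[-0.011, -0.993, 0.116], [-0.001, 0.116, 0.993], [-1.0, 0.011, -0.003]]
force: [-0.7, -0.3, 0.4]
opening: 1.0
t 2.65 pos [0.4331 0.1593 0.2151] zdir 83.34 F [-0.71 -0.31  0.41] open 1.0
tool delta (no spin) [-0.0057 -0.072  -0.001 ]
spin -0.0011 then delta [-0.0049 -0.0721 -0.001 ]
```

View pics/s1.png

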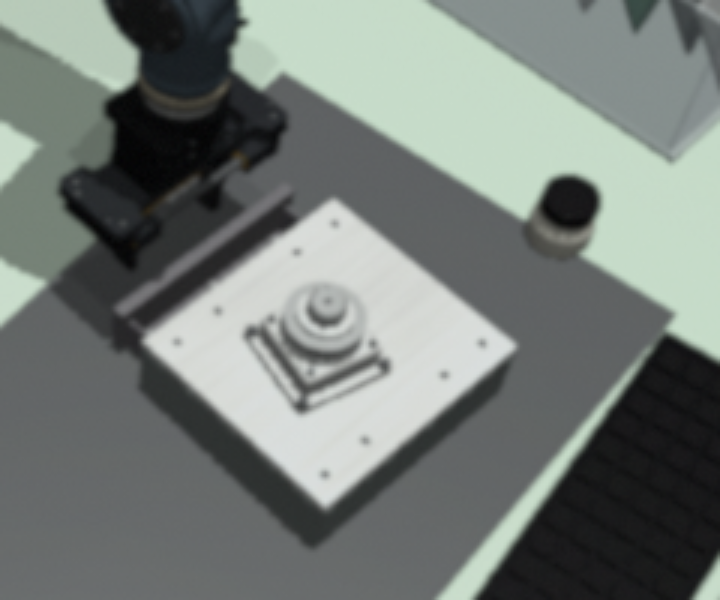

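View pics/w2.png

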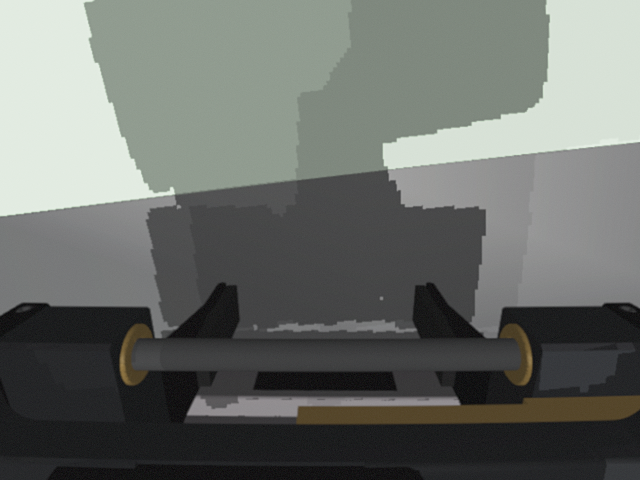

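The scene crop shows the open fingers at (130,255) and (210,200), in front of the drawer face and clear of it. Now push.

```bash
python3 -m crank '[{"offset":[0,-0.01,0],"spin":0},{"offset":[0,-0.01,0],"spin":0},{"offset":[0,-0.01,0],"spin":0},{"offset":[0,-0.01,0],"spin":0},{"offset":[0,-0.008,0],"spin":0},{"offset":[0,-0.006,0],"spin":0},{"offset":[0,0,0],"spin":0}]'
python3 - <<'E'
from h import *
delta(0.5046,0.15,0.22,83.4)
c=bot.capture("top"); cv2.imwrite("pics/t1.png",cv2.resize(c["pixels"][150:290,200:330],None,fx=4,fy=4))
E
```

```text
time_s: 3.45
position: [0.4895, 0.1531, 0.2199]
tcp_rot: [[0.003, -0.993, 0.116], [0.0, 0.116, 0.993], [-1.0, -0.003, 0.0]]
force: [-0.1, -0.9, 0.1]
opening: 1.001
t 3.45 pos [0.4895 0.1531 0.2199] zdir 83.36 F [-0.1  -0.88  0.09] open 1.001
tool delta (no spin) [-0.     -0.0153 -0.0013]
spin -0.0008 then delta [-0.0001 -0.0153 -0.0013]
```

View pics/t1.png

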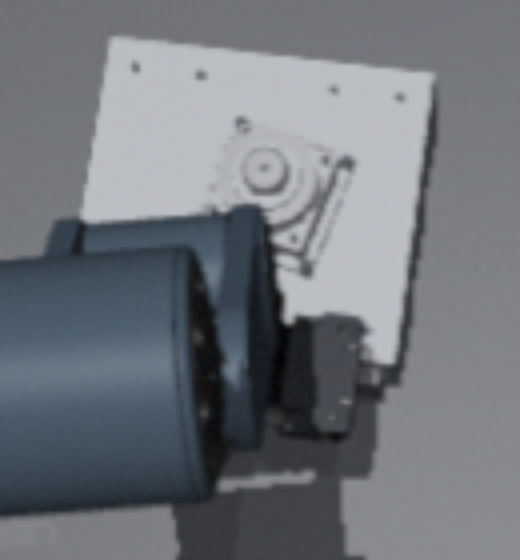

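```bash
python3 -m crank '[{"offset":[0,-0.003,0],"spin":0},{"offset":[0,-0.003,0],"spin":0},{"offset":[0,-0.002,0],"spin":0},{"offset":[0,-0.002,0],"spin":0}]'
python3 -m crank '[{"offset":[0,-0.002,0],"spin":0},{"offset":[0,-0.002,0],"spin":0}]'
python3 -m crank '[{"offset":[0,-0.002,0],"spin":0},{"offset":[0,-0.001,0],"spin":0}]'
python3 -c "
from h import *
delta(0.5046,0.15,0.22,83.4)"
```

```text
time_s: 3.9
position: [0.4966, 0.1523, 0.2195]
tcp_rot: [[-0.005, -0.993, 0.116], [0.0, 0.116, 0.993], [-1.0, 0.005, -0.001]]
force: [-4.4, 1.0, 4.0]
opening: 0.998
time_s: 4.1
position: [0.5022, 0.1517, 0.2196]
tcp_rot: [[0.001, -0.993, 0.115], [-0.0, 0.115, 0.993], [-1.0, -0.001, -0.0]]
force: [-0.2, -0.1, 1.2]
opening: 1.003
time_s: 4.3
position: [0.5045, 0.1514, 0.2197]
tcp_rot: [[-0.002, -0.993, 0.116], [0.0, 0.116, 0.993], [-1.0, 0.002, -0.0]]
force: [-6.1, 2.2, 4.1]
opening: 1.001
t 4.3 pos [0.5045 0.1514 0.2197] zdir 83.32 F [-6.07  2.22  4.11] open 1.001
tool delta (no spin) [-0.0003 -0.0002 -0.0014]
spin -0.0014 then delta [-0.0003 -0.0002 -0.0014]
```

```bash
python3 -m crank '[{"offset":[0,-0.0015,0],"spin":0},{"offset":[0,0,0],"spin":0}]'
python3 -m crank '[{"offset":[0,-0.0015,0],"spin":0},{"offset":[0,0,0],"spin":0}]'
python3 -m crank '[{"offset":[0,-0.0015,0],"spin":0},{"offset":[0,0,0],"spin":0}]'
```

```text
time_s: 4.5
position: [0.505, 0.1514, 0.2197]
tcp_rot: [[-0.005, -0.993, 0.117], [0.0, 0.117, 0.993], [-1.0, 0.005, -0.0]]
force: [-7.1, 1.7, 4.8]
opening: 0.997
time_s: 4.7
position: [0.5055, 0.1514, 0.2196]
tcp_rot: [[-0.008, -0.993, 0.117], [0.0, 0.117, 0.993], [-1.0, 0.008, -0.001]]
force: [-8.6, 2.8, 7.5]
opening: 0.999
time_s: 4.9
position: [0.506, 0.1513, 0.2196]
tcp_rot: [[-0.011, -0.993, 0.118], [0.001, 0.118, 0.993], [-1.0, 0.011, -0.001]]
force: [-10.6, 3.4, 7.9]
opening: 1.001
```

The force rises in step with the tool's bending and the tip no longer advances, so the drawer is at its stop. I back off, rise and check.

```bash
python3 -m crank '[{"offset":[0,-0.002,0],"spin":0},{"offset":[0,0,0],"spin":0},{"offset":[0,0,0],"spin":0}]'
python3 -m crank '[{"offset":[0,0.03,0],"spin":0},{"offset":[0,0.03,0],"spin":0},{"offset":[-0.045,0,0],"spin":0},{"offset":[-0.045,0,0],"spin":0},{"offset":[-0.045,0,-0.02],"spin":0.15},{"offset":[-0.02,0,-0.04],"spin":0.15},{"offset":[0,0,-0.04],"spin":0.15},{"offset":[0,0,-0.04],"spin":0.15},{"offset":[0,0,-0.04],"spin":0.15}]'
python3 - <<'E'
from h import *
delta(0.4695,-0.2106,0.35,-101)
print(bot.read_state()["joint_positions"].round(1))
c=bot.capture("top"); cv2.imwrite("pics/t2.png",cv2.resize(c["pixels"][150:290,200:330],None,fx=4,fy=4))
E
```

```text
time_s: 5.2
position: [0.5067, 0.1512, 0.2194]
tcp_rot: [[-0.015, -0.993, 0.118], [0.001, 0.118, 0.993], [-1.0, 0.015, -0.001]]
force: [-12.1, 4.1, 10.1]
opening: 0.999
time_s: 6.1
position: [0.3762, -0.0035, 0.3758]
tcp_rot: [[0.007, -0.644, 0.765], [-0.003, 0.765, 0.644], [-1.0, -0.007, 0.003]]
force: [0.8, -1.7, 0.0]
opening: 1.001
t 6.1 pos [ 0.3762 -0.0035  0.3758] zdir 40.1 F [ 0.77 -1.7   0.02] open 1.001
tool delta (no spin) [ 0.0271 -0.2184 -0.0622]
spin 2.4627 then delta [0.0258 0.1311 0.1855]
[-1.770e+01  1.400e+01  1.177e+02 -1.000e-01  4.790e+01 -5.770e+01]
```

View pics/t2.png

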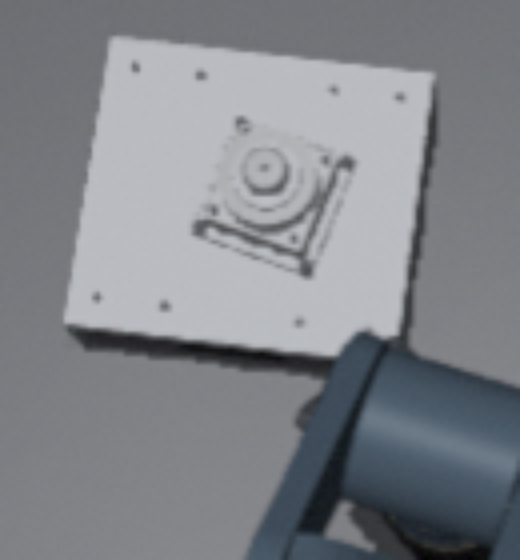

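The drawer is no longer visible in front of the plate edge (65–330, 325–355), so it is home. Now I turn the wrist by half a turn so its camera faces the ring, then go over to the pliers.

```bash
python3 -m crank '[{"offset":[0,0,0],"spin":0.148},{"offset":[0,0,0],"spin":0.148},{"offset":[0,0,0],"spin":0.148},{"offset":[0,0,0],"spin":0.148},{"offset":[0,0,0],"spin":0.148},{"offset":[0,0,0],"spin":0.148},{"offset":[0,0,0],"spin":0.148},{"offset":[0,0,0],"spin":0.148},{"offset":[0,0,0],"spin":0.148},{"offset":[0,0,0],"spin":0.148},{"offset":[0,0,0],"spin":0.148},{"offset":[0,0,0],"spin":0.148}]'
python3 -m crank '[{"offset":[0,0,0],"spin":0.137},{"offset":[0,0,0],"spin":0.137},{"offset":[0,0,0],"spin":0.137},{"offset":[0,0,0],"spin":0.137},{"offset":[0,0,0],"spin":0.138},{"offset":[0,0.0262,0.0371],"spin":0},{"offset":[0,0.0262,0.0371],"spin":0},{"offset":[0,0.0262,0.0371],"spin":0},{"offset":[0,0.0262,0.0371],"spin":0},{"offset":[0,0.0262,0.0371],"spin":0},{"offset":[0,0,0],"spin":0},{"offset":[0,0,0],"spin":0}]'
python3 - <<'E'
from h import *
delta(0.4695,-0.2106,0.35,-101)
c=bot.capture("wrist"); cv2.imwrite("pics/w3.png",c["pixels"]);np.save("w3.npy",c,allow_pickle=True)
for r in bot.regions_of("pliers",c): print(round(r["p"],2),r["extent"])
E
```

```text
time_s: 7.35
position: [0.3764, -0.0019, 0.3752]
tcp_rot: [[0.004, 0.88, 0.475], [-0.002, 0.475, -0.88], [-1.0, 0.003, 0.004]]
force: [-0.3, -0.3, 0.1]
opening: 1.001
time_s: 8.55
position: [0.4703, -0.2094, 0.3747]
tcp_rot: [[0.002, 0.983, -0.186], [-0.001, -0.186, -0.983], [-1.0, 0.002, 0.001]]
force: [-0.6, 0.6, 0.5]
opening: 1.002
t 8.55 pos [ 0.4703 -0.2094  0.3747] zdir -100.72 F [-0.61  0.55  0.52] open 1.002
tool delta (no spin) [ 0.0247 -0.0006  0.0013]
spin 0.0049 then delta [ 0.0247 -0.0006  0.0013]
0.69 [437.0, 22.7, 23.3, 44.0]
0.65 [443.0, 397.0, 20.3, 15.0]
0.62 [328.6, 155.0, 71.2, 245.3]
```

View pics/w3.png

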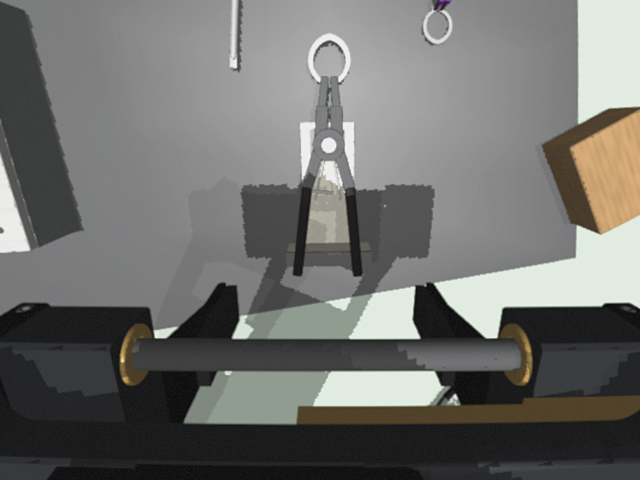

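Wrist view: pliers centred: ring at (329,59), joint at (329,145), handles from (305,190)/(350,190) to (298,273)/(358,273); carton at (590,170), the purple look-alike at (437,22).

```bash
python3 - <<'E'
from h import *
c=np.load("w3.npy",allow_pickle=True).item()
print(c["K"][0,0],c["K"][:2,2],c["k1"],np.linalg.inv(c["world_to_cam"]).round(3).tolist())
im=c["pixels"]
big=cv2.resize(im[20:290,250:410],None,fx=3.5,fy=2.2,interpolation=cv2.INTER_CUBIC); cv2.imwrite("pics/w3c.png",big)
g=cv2.cvtColor(im,cv2.COLOR_BGR2GRAY)
for v in (200,215,230,245,260):
    row=g[v,280:380]<38; u=np.where(row)[0]+280
    L=u[u<330];R=u[u>=330]
    if len(L) and len(R):
        # dedupe largest segments
        mid=(L.min()+R.max())/2
        print(v,L.min(),L.max(),R.min(),R.max(),onplane(c,mid,v,0.047).round(4), np.linalg.norm(onplane(c,L.min(),v,.047)-onplane(c,R.max(),v,.047)).round(4))
W=cloud(c); print("joint",W[145,329],"ring plane est",onplane(c,329.5,59,0.015))
# ring px
m=(g>150); m2=np.zeros_like(m); m2[28:95,300:360]=m[28:95,300:360]
ys,xs=np.where(m2); print(xs.min(),xs.max(),ys.min(),ys.max())
for u,v in [(xs.min(),59),(xs.max(),59),(329,ys.min()),(329,ys.max())]: print(onplane(c,u,v,0.016).round(4))
E
```

```text
363.8912688003562 [325.60511553 240.46840727] -0.03379964206260871 [[-0.187, 0.936, 0.298, 0.553], [-0.982, -0.178, -0.057, -0.225], [-0.0, -0.303, 0.953, 0.355], [0.0, 0.0, 0.0, 1.0]]
200 301 309 347 355 [ 0.4918 -0.2154  0.047 ] 0.0464
215 299 307 348 356 [ 0.4789 -0.2125  0.047 ] 0.0496
230 298 305 350 357 [ 0.4656 -0.21    0.047 ] 0.052
245 297 304 351 358 [ 0.4519 -0.2074  0.047 ] 0.0544
260 295 302 352 360 [ 0.4378 -0.2048  0.047 ] 0.0588
joint [ 0.53680566 -0.22467086  0.04807744] ring plane est [ 0.60530345 -0.23824581  0.015     ]
300 359 28 94
[ 0.6099 -0.2136  0.016 ]
[ 0.6005 -0.2629  0.016 ]
[ 0.6286 -0.2422  0.016 ]
[ 0.5777 -0.2326  0.016 ]
```

View pics/w3c.png

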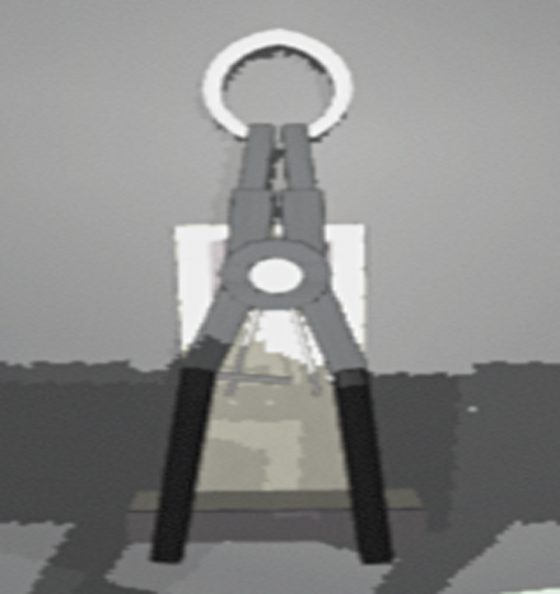

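```bash
python3 - <<'E'
from h import *
delta(0.4681,-0.2111,0.205,-101.2)
E
```

```text
t 8.65 pos [ 0.4693 -0.2074  0.3746] zdir -100.62 F [-0.62  0.4   0.01] open 0.999
tool delta (no spin) [ 0.1696 -0.0004  0.0039]
spin 0.0101 then delta [ 0.1696 -0.0004  0.0039]
```

```bash
python3 -m crank '[{"offset":[0.04,0,0.003],"spin":0.01},{"offset":[0.04,0,0],"spin":0},{"offset":[0.04,0,0],"spin":0},{"offset":[0.03,0,0],"spin":0},{"offset":[0.01,0,0],"spin":0},{"offset":[0.005,0,0],"spin":0},{"offset":[0,0,0],"spin":0},{"offset":[0,0,0],"spin":0},{"offset":[0,0,0],"spin":0}]'
python3 - <<'E'
from h import *
delta(0.4681,-0.2111,0.205,-101.2)
c=bot.capture("wrist"); cv2.imwrite("pics/w4.png",c["pixels"]);np.save("w4.npy",c,allow_pickle=True)
delta(0.4681,-0.2111,0.205,-101.2)
E
```

```text
time_s: 9.55
position: [0.4695, -0.2112, 0.2111]
tcp_rot: [[0.002, 0.981, -0.195], [-0.002, -0.195, -0.981], [-1.0, 0.003, 0.001]]
force: [-0.1, 0.9, 0.9]
opening: 1.003
t 9.55 pos [ 0.4695 -0.2112  0.2111] zdir -101.23 F [-0.13  0.95  0.95] open 1.003
tool delta (no spin) [ 0.0061 -0.0014  0.0002]
spin -0.0005 then delta [ 0.0061 -0.0014  0.0002]
t 9.6 pos [ 0.4694 -0.2112  0.211 ] zdir -101.24 F [-0.14  0.49 -0.03] open 1.003
tool delta (no spin) [ 0.006  -0.0013  0.0001]
spin -0.0006 then delta [ 0.006  -0.0013  0.0001]
```

View pics/w4.png

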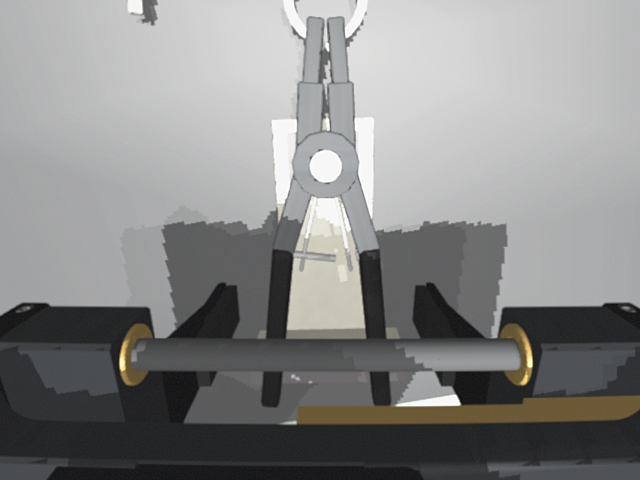

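The fingers at (230,340) and (422,340) straddle the handles symmetrically. I move 14 mm ahead along the handles, still on the straight part, so the ring comes into the wrist view; then I close.

```bash
python3 -m crank '[{"offset":[0.003,0.007,0],"spin":0},{"offset":[0.003,0.007,0],"spin":0},{"offset":[0,0,0],"spin":0},{"offset":[0,0,0],"spin":0}]'
python3 -m crank '[{"offset":[0,0,0],"spin":0},{"offset":[0,0,0],"spin":0},{"offset":[0,0,0],"spin":0},{"offset":[0,0,0],"spin":0},{"offset":[0,0,0],"spin":0},{"offset":[0,0,0],"spin":0},{"offset":[0,0,0],"spin":0},{"offset":[0,0,0],"spin":0},{"offset":[0,0,0],"spin":0},{"offset":[0,0,0],"spin":0}]' 0.0
python3 - <<'E'
from h import *
delta(0.4828,-0.2140,0.205,-101.2)
c=bot.capture("wrist"); cv2.imwrite("pics/w5.png",c["pixels"]);np.save("w5.npy",c,allow_pickle=True)
E
```

```text
time_s: 10.0
position: [0.483, -0.2138, 0.2036]
tcp_rot: [[-0.0, 0.981, -0.195], [0.0, -0.195, -0.981], [-1.0, -0.0, -0.0]]
force: [-0.4, 0.2, -0.7]
opening: 1.001
time_s: 11.0
position: [0.4825, -0.2136, 0.2038]
tcp_rot: [[-0.001, 0.981, -0.195], [0.001, -0.195, -0.981], [-1.0, -0.001, -0.0]]
force: [-2.1, -0.3, 2.2]
opening: 0.408
t 11.0 pos [ 0.4825 -0.2136  0.2038] zdir -101.23 F [-2.13 -0.32  2.16] open 0.408
tool delta (no spin) [-0.0012  0.0004  0.0003]
spin -0.0006 then delta [-0.0012  0.0004  0.0003]
```

View pics/w5.png

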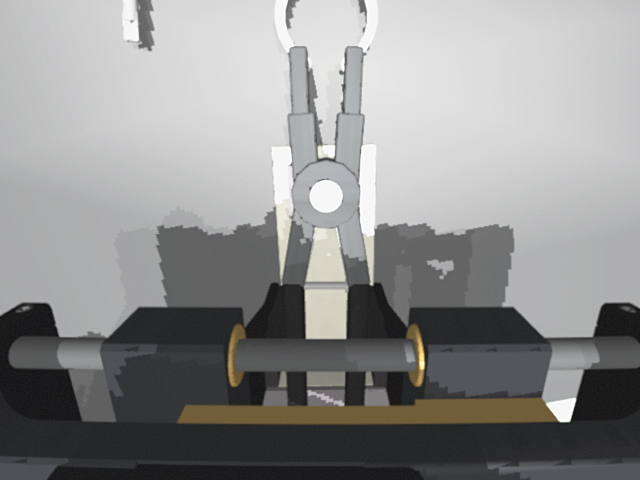

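Closed: opening 35.5 mm, handles parallel (at the stop), ring spread at (326,15). Lift gently.

```bash
python3 -m crank '[{"offset":[-0.005,0,0],"spin":0},{"offset":[-0.01,0,0],"spin":0},{"offset":[-0.02,0,0],"spin":0},{"offset":[-0.02,0,0],"spin":0},{"offset":[-0.02,0,0],"spin":0},{"offset":[-0.02,0,0],"spin":0},{"offset":[-0.02,0,0],"spin":0},{"offset":[-0.02,0,0],"spin":0},{"offset":[-0.01,0,0],"spin":0},{"offset":[-0.005,0,0],"spin":0},{"offset":[0,0,0],"spin":0},{"offset":[0,0,0],"spin":0}]'
python3 - <<'E'
from h import *
c=bot.capture("wrist"); cv2.imwrite("pics/w6.png",c["pixels"]);np.save("w6.npy",c,allow_pickle=True)
c=bot.capture("scene"); cv2.imwrite("pics/s6.png",cv2.resize(c["pixels"][150:400,200:440],None,fx=2.4,fy=2.4));np.save("s6.npy",c,allow_pickle=True)
c=bot.capture("top");np.save("t6.npy",c,allow_pickle=True)
cv2.imwrite("pics/t6.png",cv2.resize(c["pixels"][150:290,200:430],None,fx=3,fy=3))
delta(0.48,-0.214,0.355,-101.2)
E
```

```text
time_s: 12.25
position: [0.4825, -0.2135, 0.3531]
tcp_rot: [[-0.001, 0.981, -0.195], [0.001, -0.195, -0.981], [-1.0, -0.001, -0.001]]
force: [-0.1, -0.5, -1.9]
opening: 0.417
t 12.4 pos [ 0.4826 -0.2136  0.3528] zdir -101.24 F [-0.22 -0.53 -1.3 ] open 0.41
tool delta (no spin) [-0.0022 -0.0024  0.0009]
spin -0.0008 then delta [-0.0022 -0.0024  0.0009]
```

View pics/w6.png

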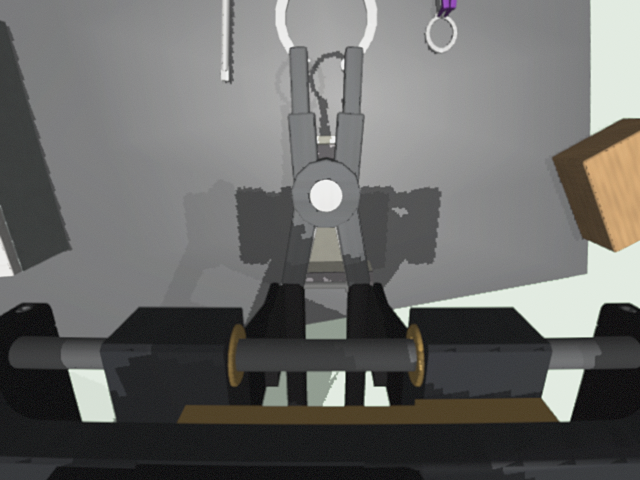

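View pics/s6.png

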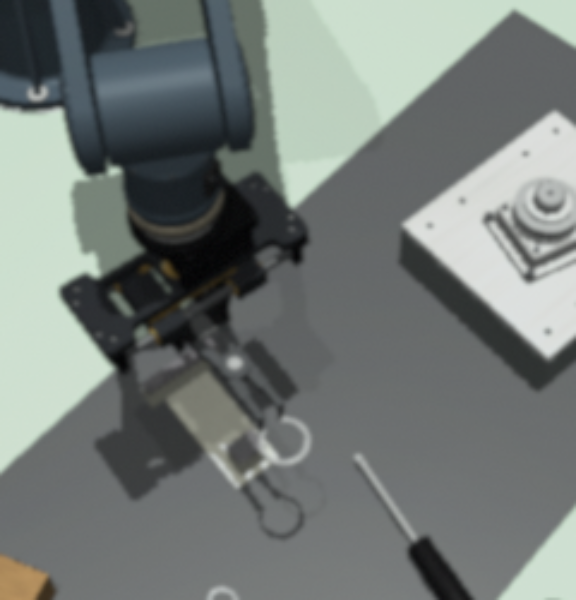

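View pics/t6.png

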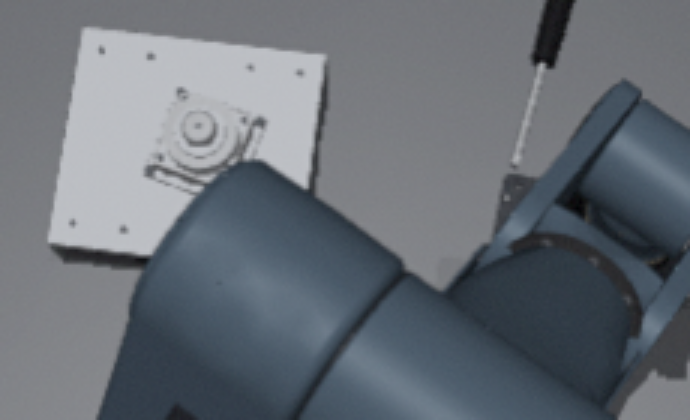

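The pliers hang unchanged in the hand (joint at (326,196), ring sides at (280,20) and (373,20)). I measure the ring pose in the tool frame.

```bash
cat > ring.py <<'E'
from h import *
from scipy.optimize import least_squares
def ringfit(c,dbg=None):
    # all in CAMERA-attached world coords
    W=cloud(c); im=c["pixels"]; g=cv2.cvtColor(im,cv2.COLOR_BGR2GRAY)
    return W,g
E
python3 - <<'E'
from ring import *
c=np.load("w6.npy",allow_pickle=True).item()
W,g=ringfit(c)
Z=W[...,2]
for v in (2,8,14,20,26,32,38,44): print(v,"".join(f"{Z[v,u]*1000:6.0f}" for u in range(268,388,5)))
print("joint top",np.nanmedian(W[186:206,316:336].reshape(-1,3),0))
for v in (60,80,100,130,150,170,230,250): print(v,[np.round(np.nanmedian(Z[v-2:v+3,u-2:u+3]),4) for u in (298,300,302,304,346,350,352,354)])
E
```

```text
2      1     2   166   164   162     2     1     2     1     3     1     2     1     2     3     2     2     1     1     0   164   164     1     3
8      2     1   164   165     0     2     1     2     2     1     1     1     1    -1     1     1     1     1     0    -0   164   164     1     0
14      1     2   165   164     1     0     2     1     1     1    -1     0     2     2     2     1     1     1     1     1   165   165     2     2
20      1     1   164   164     1     3     1     0     3     1     1     1     2     1     3     1     2     1     2     1   166   165     0     1
26    nan     3   163   165     0     3     1     1    -0     1     2     2     1     1     2     0     1     2     0     1   164   164     1     2
32      1     1     1   166     2     2     1     1     1     1     1     1     2     2     1     0     1     2     1     1   165   165     1     0
38      1     1    -0   165   164     1     1     1     1     2     1     2     1     1     0     1     1     1     2   165   164     2     2     1
44    nan     2     1   164   165     2     1     1     1     1   
[... 744 characters left out ...]
), np.float64(0.1942), np.float64(0.1944)]
150 [np.float64(0.1944), np.float64(0.1944), np.float64(0.1945), np.float64(0.1945), np.float64(0.1945), np.float64(0.1942), np.float64(0.1943), np.float64(0.1943)]
170 [np.float64(0.1943), np.float64(0.195), np.float64(0.1956), np.float64(0.1958), np.float64(0.196), np.float64(0.1952), np.float64(0.1947), np.float64(0.1944)]
230 [np.float64(0.1954), np.float64(0.1959), np.float64(0.1959), np.float64(0.1959), np.float64(0.1956), np.float64(0.1955), np.float64(0.1956), np.float64(0.1957)]
250 [np.float64(0.1957), np.float64(0.1957), np.float64(0.1956), np.float64(0.1955), np.float64(0.1957), np.float64(0.1958), np.float64(0.1959), np.float64(0.1959)]
```

```bash
cat >> ring.py <<'E'
def measure(c):
    """joint centre (rivet), ring circle fit, all in world coords per this camera picture"""
    W,g=ringfit(c); Z=W[...,2]
    # rivet: bright blob near (326,196)
    m=np.zeros_like(g); m[170:222,300:352]=(g[170:222,300:352]>200)*255
    n,l,st,ce=cv2.connectedComponentsWithStats(m)
    k=1+np.argmax(st[1:,4]); J=ce[k]; Jz=np.nanmedian(Z[l==k])
    Jw=onplane(c,*J,Jz)
    return J,Jw,st[k]
E
python3 - <<'E'
from ring import *
c=np.load("w6.npy",allow_pickle=True).item()
J,Jw,st=measure(c); print(J,Jw,st)
W,g=ringfit(c); Z=W[...,2]
m=(Z>0.155)&(Z<0.172); m[60:]=0; m[:,:260]=0; m[:,390:]=0
zr=np.nanmedian(Z[m]); print("ring top z",zr)
# use brightness mask edge: per row, outer/inner left right
a=np.radians(-11.23); ex=np.array([np.cos(a),np.sin(a)]); ey=np.array([-ex[1],ex[0]])
O=[];I=[]
for v in range(1,44,3):
    us=np.where(m[v])[0]
    L=us[us<326];R=us[us>326]
    for s,(o,i) in dict(l=(L.min()-.5,L.max()+.5),r=(R.max()+.5,R.min()-.5)).items():
        O.append((onplane(c,o,v,zr)-Jw)[:2]);I.append((onplane(c,i,v,zr)-Jw)[:2])
O=np.array(O);I=np.array(I)
for n,P in (("outer",O),("inner",I)):
    Q=np.c_[P@ex,P@ey]
    r=least_squares(lambda p:np.hypot(Q[:,0]-p[0],Q[:,1]-p[1])-p[2],[0.068,0,0.02]); print(n,r.x.round(4),np.abs(r.fun).max().round(4))
print("proj ring centre", proj(c,Jw+0*Jw+np.array([*(0.068*ex),zr-Jw[2]])))
p=np.array([0.4826,-0.2136]); print("joint rel TCP in tool axes along/lat",(Jw[:2]-p)@ex,(Jw[:2]-p)@ey)
delta(0.4473,0.152,0.383)
E
```

```text
[325.68637532 195.18766067] [ 0.53951496 -0.22447042  0.19755228] [310 180  32  31 778]
ring top z 0.16463858677137477
outer [ 0.0677 -0.      0.0207] 0.0005
inner [ 0.067  -0.0002  0.0167] 0.0003
proj ring centre (np.float64(325.65605619508034), np.float64(16.80791120711092))
joint rel TCP in tool axes along/lat 0.057942215996193105 0.000421787435298423
t 12.4 pos [ 0.4826 -0.2136  0.3528] zdir -101.24 F [-0.22 -0.53 -1.3 ] open 0.41
tool delta (no spin) [-0.0297 -0.1059 -0.3517]
```

Ring fit: inner radius 16.7 mm (fully spread), centre 67.5 mm ahead of the joint, level. Now move toward the stub, stopping 45 mm short and 50 mm above it.

```bash
python3 -m crank '[{"offset":[-0.015,0,0],"spin":0},{"offset":[-0.015,-0.003,-0.01],"spin":0},{"offset":[0,-0.006,-0.02],"spin":0},{"offset":[0,-0.009,-0.03],"spin":0},{"offset":[0,-0.011,-0.037],"spin":0},{"offset":[0,-0.011,-0.037],"spin":0},{"offset":[0,-0.011,-0.037],"spin":0},{"offset":[0,-0.011,-0.037],"spin":0},{"offset":[0,-0.011,-0.037],"spin":0},{"offset":[0,-0.011,-0.037],"spin":0},{"offset":[0,-0.009,-0.03],"spin":0},{"offset":[0,-0.006,-0.02],"spin":0}]'
python3 -m crank '[{"offset":[0,-0.004,-0.014],"spin":0},{"offset":[0,-0.002,-0.005],"spin":0},{"offset":[0,0,0],"spin":0},{"offset":[0,0,0],"spin":0},{"offset":[0,0,0],"spin":0},{"offset":[0,0,0],"spin":0}]'
python3 - <<'E'
from ring import *
delta(0.4473,0.152,0.383)
c=bot.capture("wrist"); cv2.imwrite("pics/w7.png",c["pixels"]);np.save("w7.npy",c,allow_pickle=True)
s=bot.read_state();np.save("w7s.npy",s,allow_pickle=True); delta(0.4473,0.152,0.383)
print(s["joint_positions"].round(1))
E
```

```text
time_s: 13.6
position: [0.4497, 0.1332, 0.3832]
tcp_rot: [[-0.002, 0.981, -0.193], [0.0, -0.193, -0.981], [-1.0, -0.002, -0.0]]
force: [0.5, -0.6, -1.7]
opening: 0.412
time_s: 14.2
position: [0.4484, 0.1503, 0.3837]
tcp_rot: [[-0.0, 0.981, -0.196], [-0.0, -0.196, -0.981], [-1.0, -0.0, 0.0]]
force: [-0.2, -0.6, -2.2]
opening: 0.413
t 14.2 pos [0.4484 0.1503 0.3837] zdir -101.32 F [-0.19 -0.62 -2.19] open 0.413
tool delta (no spin) [ 0.0007 -0.0014 -0.0015]
t 14.25 pos [0.4484 0.1504 0.3837] zdir -101.31 F [ 0.11 -0.11 -2.71] open 0.413
tool delta (no spin) [ 0.0007 -0.0014 -0.0014]
[  5.   20.4 104.7  -0.   54.9 106.3]
```

View pics/w7.png

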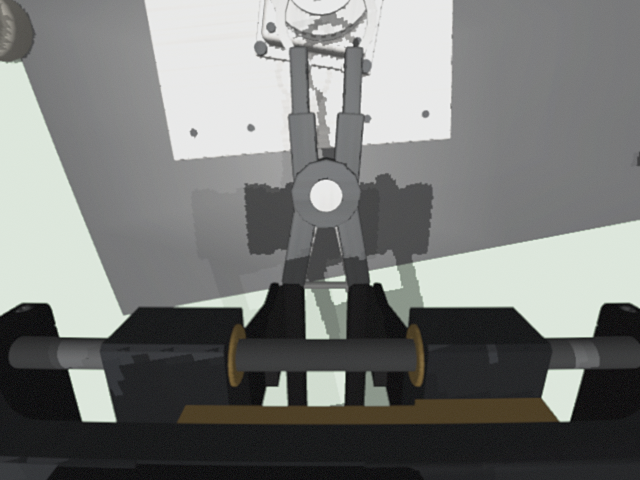

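The stub is just out of view at the top. I move the ring over it at this height, where the stub will show inside the ring.

```bash
python3 -m crank '[{"offset":[0,0.01,-0.0015],"spin":0},{"offset":[0,0.015,0],"spin":0},{"offset":[0,0.012,0],"spin":0},{"offset":[0,0.006,0],"spin":0},{"offset":[0,0,0],"spin":0},{"offset":[0,0,0],"spin":0},{"offset":[0,0,0],"spin":0}]'
python3 - <<'E'
from ring import *
c=bot.capture("wrist"); cv2.imwrite("pics/w8.png",c["pixels"]);np.save("w8.npy",c,allow_pickle=True)
cv2.imwrite("pics/w8c.png",cv2.resize(c["pixels"][0:120,240:410],None,fx=4.5,fy=4.5,interpolation=cv2.INTER_CUBIC))
s=bot.read_state();np.save("w8s.npy",s,allow_pickle=True); delta(0.4914,0.1433,0.383)
J,Jw,st=measure(c); print(J,Jw,st)
W,g=ringfit(c); Z=W[...,2]
for v in range(2,70,6): print(v,"".join(f"{Z[v,u]*1000:5.0f}" for u in range(270,386,4)))
E
```

```text
time_s: 14.95
position: [0.4901, 0.1442, 0.3836]
tcp_rot: [[-0.001, 0.981, -0.195], [-0.0, -0.195, -0.981], [-1.0, -0.001, 0.0]]
force: [0.3, 0.3, -1.9]
opening: 0.412
t 15.0 pos [0.4901 0.1442 0.3837] zdir -101.23 F [-0.59  0.54 -2.43] open 0.413
tool delta (no spin) [0.0007 0.0015 0.0006]
[325.7335958  195.14041995] [0.54708612 0.13309234 0.2281153 ] [311 180  31  31 762]
2    70   80  194  195  194  106  102  124  125  125  126  125  125  125  124  126  125  125  124  124  125  124   70   71  196  196  196   70   70
8    71   78  195  195  194  125  124  124  125  125  124  126  125  123  124  124  124  125  124  125  125  126  123  124  194  195  194   77   71
14    70   79  194  195  123  125  124  124  122  123  127  129  127  130  127  129  129  129  128  124  125  125  126  125  124  195  195  105  102
20    70   78  194  195  124  125  124  124  128  128  128  140  142  142  142  142  141  127  129  128  124  126  123  125  125  196  195  105  101
26    77   78  196  196  124  124  128  129  127  141  144  143  145  143  144  143  144  144  141  128  128  129  124  125  124 
[... 362 characters left out ...]
 144  144  144  144  144  144  144  144  144  142  144  143  141  128  127  196  195  123  124  101   78
50    79  125  126  123  195  226  224  224  224  223  143  144  143  143  143  143  143  143  144  223  225  223  225  223  125  123  124  124   79
56    78  124  124  126  125  224  225  224  224  224  143  143  144  144  144  144  143  144  144  225  224  226  225  225  123  125  125   98   77
62    79  124  124  125  124  224  226  224  225  224  195  144  143  142  144  143  144  142  194  224  225  224  223  223  125  125  124   78   78
68    78  101  126  124  124  224  224  225  224  223  196  142  144  143  144  143  143  142  196  223  223  225  226  223  124  124  123   79   77
```

View pics/w8c.png

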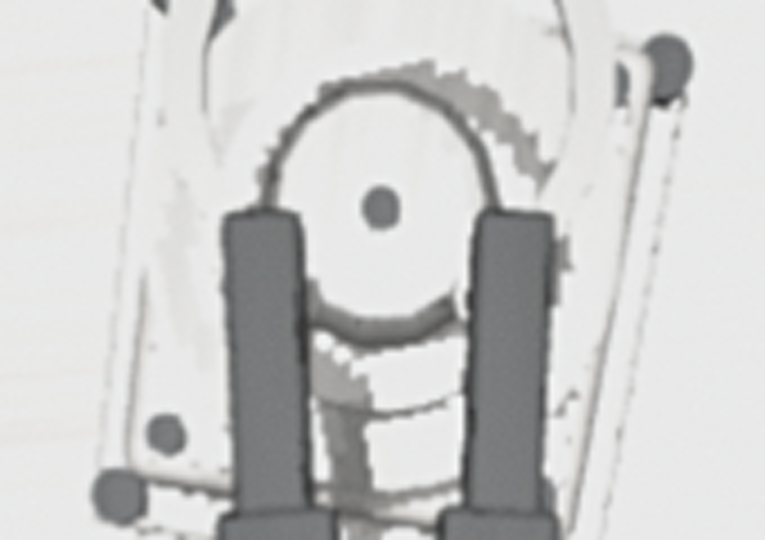

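Clear view: the stub end with its centre dot is at crop (381,208), i.e. px (324.3,45.8), inside the ring arcs. I compute the correction.

```bash
cat >> ring.py <<'E'
def stubrel(c,zdir,zs=0.1435,dot_box=None):
    J,Jw,st=measure(c); W,g=ringfit(c); Z=W[...,2]
    a=np.radians(zdir+90); ex=np.array([np.cos(a),np.sin(a)]); ey=np.array([-ex[1],ex[0]])
    P,_=cv2.findContours(((Z>0.1395)&(Z<0.148)).astype(np.uint8),cv2.RETR_EXTERNAL,cv2.CHAIN_APPROX_NONE)
    if dot_box is None:
        u0,v0=proj(c,np.array([*(Jw[:2]+0.0675*ex),zs])); 
    else: u0,v0=dot_box
    u0,v0=int(u0),int(v0)
    lo=max(v0-9,0)
    sub=(g[lo:v0+10,u0-9:u0+10]<165).astype(np.uint8)
    n,l,s,ce=cv2.connectedComponentsWithStats(sub)
    out=None
    for k in range(1,n):
        if 10<s[k,4]<120:
            d=ce[k]+[u0-9,lo]; out=onplane(c,*d,zs); print("dot",d,s[k,4],out.round(4))
    S=out
    zr=None
    rel=(S[:2]-Jw[:2]); print("joint",Jw.round(4),"stub rel joint: along",round(rel@ex-0.0675,4),"(+ = go ahead)  lateral left",round(rel@ey,4))
    return S,Jw,ex,ey
E
python3 - <<'E'
from ring import *
c=np.load("w8.npy",allow_pickle=True).item(); s=np.load("w8s.npy",allow_pickle=True).item()
zd=-101.23
S,Jw,ex,ey=stubrel(c,zd,0.1437,(324,46))
W,g=ringfit(c); Z=W[...,2]
# flat end rim fit: points where z>0.1425 boundary; use median heights
print("stub z",np.nanmedian(Z[34:60,312:336]),"hub z",np.nanmedian(Z[34:44,292:298]),"pulley",np.nanmedian(Z[2:10,300:345]))
m=(Z>0.135)&(Z<0.150); m[:, :285]=0;m[:,365:]=0
P=[]
for v in range(18,47):
    us=np.where(m[v])[0]
    if len(us)<6: continue
    for e in (us.min()-.5,us.max()+.5): P.append(onplane(c,e,v,0.1407)[:2])
P=np.array(P); r=least_squares(lambda p:np.hypot(P[:,0]-p[0],P[:,1]-p[1])-p[2],[*S[:2],0.015]); print("rim fit",r.x.round(4),np.abs(r.fun).max().round(4))
# ring in this picture
zr=np.nanmedian(Z[(Z>0.188)&(Z<0.2)]); print("ring top",zr)
m=(Z>0.188)&(Z<0.201); m[48:]=0; O=[];I=[]
for v in range(1,44,3):
    us=np.where(m[v])[0]; us=us[(us>260)&(us<390)]
    L=us[us<326];R=us[us>326]
    for o,i in ((L.min()-.5,L.max()+.5),(R.max()+.5,R.min()-.5)):
        O.append(onplane(c,o,v,zr)[:2]);I.append(onplane(c,i,v,zr)[:2])
for P in map(np.array,(O,I)):
    r2=least_squares(lambda p:np.hypot(P[:,0]-p[0],P[:,1]-p[1])-p[2],[*S[:2],0.015]); 
    d=S[:2]-r2.x[:2]; print("ring fit",r2.x.round(4),"stub-ring along/left",(d@ex).round(4),(d@ey).round(4))
E
```

```text
dot [324.37704918  45.81967213] 61 [0.6126 0.1208 0.1437]
joint [0.5471 0.1331 0.2281] stub rel joint: along -0.0008 (+ = go ahead)  lateral left 0.0007
stub z 0.14337537534792366 hub z 0.12826843646808372 pulley 0.12438001786885605
rim fit [0.6126 0.1211 0.0148] 0.0018
ring top 0.19523520200094605
ring fit [0.6134 0.1199 0.0207] stub-ring along/left -0.001 0.0008
ring fit [0.6127 0.1199 0.0167] stub-ring along/left -0.0003 0.0009
```

```bash
python3 -m crank '[{"offset":[0.006,-0.0007,-0.0008],"spin":0},{"offset":[0.01,0,0],"spin":0},{"offset":[0.01,0,0],"spin":0},{"offset":[0.01,0,0],"spin":0},{"offset":[0.004,0,0],"spin":0},{"offset":[0,0,0],"spin":0},{"offset":[0,0,0],"spin":0},{"offset":[0,0,0],"spin":0}]'
python3 - <<'E'
from ring import *
c=bot.capture("wrist"); np.save("w9.npy",c,allow_pickle=True)
cv2.imwrite("pics/w9c.png",cv2.resize(c["pixels"][0:120,240:410],None,fx=4.5,fy=4.5,interpolation=cv2.INTER_CUBIC))
s=bot.read_state(); np.save("w9s.npy",s,allow_pickle=True); delta(0.49,0.145,0.343)
E
```

```text
time_s: 15.8
position: [0.4904, 0.145, 0.3441]
tcp_rot: [[0.001, 0.981, -0.195], [0.0, -0.195, -0.981], [-1.0, 0.001, -0.0]]
force: [0.1, -0.1, -2.3]
opening: 0.411
t 15.85 pos [0.4903 0.145  0.3441] zdir -101.24 F [-0.01  0.07 -2.28] open 0.408
tool delta (no spin) [ 0.0011 -0.0003  0.0001]
```

View pics/w9c.png

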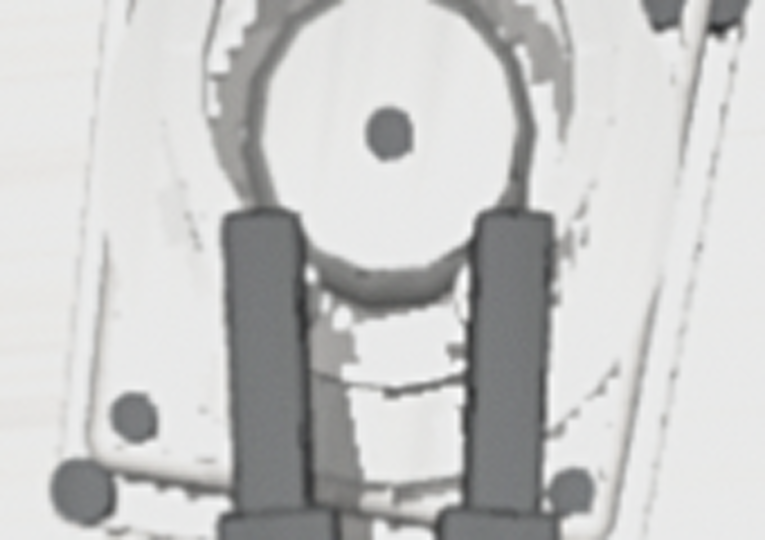

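The stub dot is now at crop (390,133), px (326.3,29.2), inside the ring (inner sides at crop x≈207 and 572).

```bash
cat >> ring.py <<'E'
def full(c,zd,dot,zlo,zhi):
    S,Jw,ex,ey=stubrel(c,zd,0.1435,dot)
    W,g=ringfit(c); Z=W[...,2]
    m=(Z>zlo)&(Z<zhi); m[48:]=0; m[:,:262]=0; m[:,392:]=0
    zr=np.nanmedian(Z[m]); O=[];I=[]
    for v in range(1,44,3):
        us=np.where(m[v])[0]
        L=us[us<300];R=us[us>352]
        if len(L)<3 or len(R)<3: continue
        for o,i in ((L.min()-.5,L.max()+.5),(R.max()+.5,R.min()-.5)):
            O.append(onplane(c,o,v,zr)[:2]);I.append(onplane(c,i,v,zr)[:2])
    print("stub z",np.nanmedian(Z[20:45,315:338]),"ring top",zr)
    for P in map(np.array,(O,I)):
        r2=least_squares(lambda p:np.hypot(P[:,0]-p[0],P[:,1]-p[1])-p[2],[*S[:2],0.015]); 
        d=S[:2]-r2.x[:2]; print("ring fit",r2.x.round(4),"res",np.abs(r2.fun).max().round(4),"stub-ring along/left",(d@ex).round(4),(d@ey).round(4))
E
python3 - <<'E'
from ring import *
c=np.load("w9.npy",allow_pickle=True).item()
full(c,-101.24,(326,29),0.148,0.162)
W=cloud(c)[...,2]
for v in range(2,50,8): print(v,"".join(f"{W[v,u]*1000:5.0f}" for u in range(270,386,4)))
E
```

```text
dot [326.16326531  29.20408163] 98 [0.6127 0.1208 0.1435]
joint [0.5477 0.134  0.1887] stub rel joint: along -0.0012 (+ = go ahead)  lateral left -0.0002
stub z 0.14334033861517537 ring top 0.1560190489916764
ring fit [0.6142 0.1207 0.0207] res 0.0005 stub-ring along/left -0.0015 -0.0002
ring fit [0.6134 0.1207 0.0167] res 0.0003 stub-ring along/left -0.0007 -0.0
2   124  122  156  155  156  125  128  127  127  141  142  143  143  144  143  143  143  144  143  141  128  130  128  125  155  155  156  125  125
10   125  125  156  155  154  128  127  127  143  143  142  142  145  144  144  144  144  143  143  144  142  128  128  129  123  156  156  124  124
18   125  124  156  155  128  127  128  142  143  143  144  142  144  143  144  144  143  144  144  143  143  142  128  128  129  156  156  125  125
26   124  125  156  157  129  128  141  144  142  143  143  142  144  143  142  143  143  143  143  143  143  143  142  128  129  155  156  123  124
34   125  124  124  157  157  128  141  142  143  143  142  142  142  143  145  145  143  143  142  144  143  142  140  128  156  156  124  125  124
42   124  124  125  156  156  156  128  142  143  143  143  143  144  144  143  144  143  144  144  144  144  141  127  157  156  157  125  125  124
```

```bash
python3 -m crank '[{"offset":[0.003,-0.0011,0],"spin":0},{"offset":[0.003,0,0],"spin":0},{"offset":[0.002,0,0],"spin":0},{"offset":[0,0,0],"spin":0},{"offset":[0,0,0],"spin":0},{"offset":[0,0,0],"spin":0}]'
python3 - <<'E'
from ring import *
c=bot.capture("wrist"); np.save("w10.npy",c,allow_pickle=True)
cv2.imwrite("pics/w10c.png",cv2.resize(c["pixels"][0:120,240:410],None,fx=4.5,fy=4.5,interpolation=cv2.INTER_CUBIC))
delta(0.49,0.145,0.343)
u,v=326,23
full(c,-101.24,(u,v),0.1458,0.152)
E
```

```text
time_s: 16.45
position: [0.4891, 0.1452, 0.3358]
tcp_rot: [[0.0, 0.981, -0.195], [0.0, -0.195, -0.981], [-1.0, 0.0, -0.0]]
force: [0.5, -0.3, -1.9]
opening: 0.411
t 16.5 pos [0.4891 0.1452 0.3358] zdir -101.24 F [ 0.08 -0.5  -2.24] open 0.408
tool delta (no spin) [-0.0072  0.0009  0.0001]
dot [326.          20.55454545] 110 [0.6127 0.1208 0.1435]
joint [0.5464 0.1342 0.1803] stub rel joint: along 0.0001 (+ = go ahead)  lateral left -0.0002
stub z 0.1433271434659834 ring top 0.147561743396843
ring fit [0.6128 0.1209 0.0207] res 0.0005 stub-ring along/left -0.0001 -0.0001
ring fit [0.6122 0.1209 0.0168] res 0.0003 stub-ring along/left 0.0005 0.0
```

View pics/w10c.png

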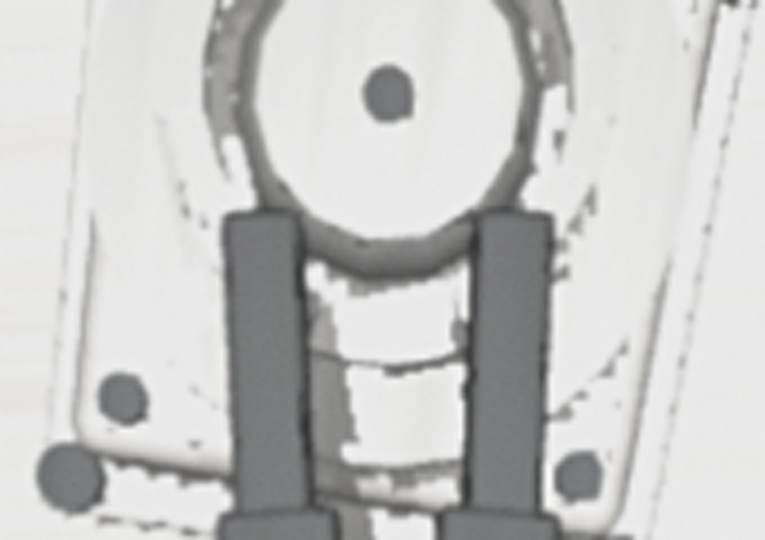

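Centred within about 0.3 mm, ring 3 mm above the stub end. Descend, watching the force.

```bash
python3 -m crank '[{"offset":[0.002,0,0],"spin":0},{"offset":[0.002,0,0],"spin":0},{"offset":[0.002,0,0],"spin":0},{"offset":[0,0,0],"spin":0}]'
python3 -m crank '[{"offset":[0.002,0,0],"spin":0},{"offset":[0.002,0,0],"spin":0},{"offset":[0.002,0,0],"spin":0},{"offset":[0,0,0],"spin":0},{"offset":[0,0,0],"spin":0}]'
python3 - <<'E'
from ring import *
c=bot.capture("wrist"); np.save("w11.npy",c,allow_pickle=True)
cv2.imwrite("pics/w11c.png",cv2.resize(c["pixels"][0:120,240:410],None,fx=4.5,fy=4.5,interpolation=cv2.INTER_CUBIC))
delta(0.49,0.145,0.3203)
W=cloud(c)[...,2]
for v in range(2,50,8): print(v,"".join(f"{W[v,u]*1000:5.0f}" for u in range(270,386,4)))
E
```

```text
time_s: 16.9
position: [0.4889, 0.1452, 0.3294]
tcp_rot: [[-0.001, 0.981, -0.195], [-0.0, -0.195, -0.981], [-1.0, -0.001, 0.0]]
force: [-0.3, 1.1, -1.7]
opening: 0.412
time_s: 17.4
position: [0.4891, 0.1453, 0.3236]
tcp_rot: [[-0.0, 0.981, -0.195], [0.0, -0.195, -0.981], [-1.0, -0.0, 0.0]]
force: [-0.4, -0.0, -1.8]
opening: 0.415
t 17.45 pos [0.4891 0.1452 0.3237] zdir -101.24 F [-0.37  0.09 -1.55] open 0.413
tool delta (no spin) [0.0034 0.0009 0.0001]
2   126  123  134  135  135  129  142  142  143  141  143  144  144  144  144  144  143  143  144  144  143  144  143  129  136  134  136  125  124
10   124  124  136  135  133  141  143  143  143  144  142  143  145  143  144  145  144  144  143  143  143  144  143  142  128  134  136  125  123
18   126  125  136  137  129  140  141  145  143  143  142  143  144  143  143  144  144  144  144  144  143  143  143  140  128  135  136  125  124
26   125  125  136  135  128  128  142  143  144  142  142  144  143  143  144  143  143  143  144  144  142  143  142  128  128  135  136  123  124
34   124  125  128  135  136  127  140  141  144  143  143  143  144  143  143  143  143  144  143  143  143  141  136  128  135  136  129  126  124
42   126  124  124  136  135  136  127  134  141  142  143  144  144  143  142  144  145  143  142  143  141  128  129  135  137  136  124  124  124
```

View pics/w11c.png

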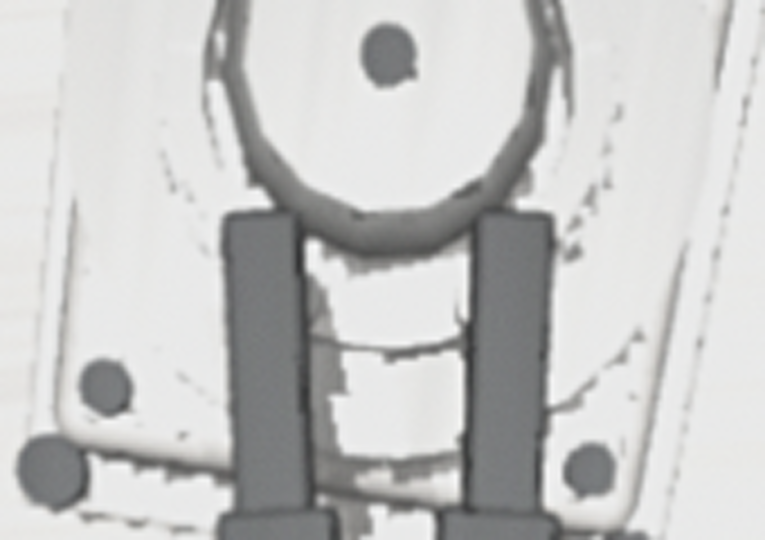

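The ring is around the stub, with no contact force. The last 3.3 mm.

```bash
python3 -m crank '[{"offset":[0.0012,0,0],"spin":0},{"offset":[0.0012,0,0],"spin":0},{"offset":[0.0009,0,0],"spin":0},{"offset":[0,0,0],"spin":0},{"offset":[0,0,0],"spin":0},{"offset":[0,0,0],"spin":0}]'
python3 - <<'E'
from ring import *
c=bot.capture("wrist"); np.save("w12.npy",c,allow_pickle=True)
cv2.imwrite("pics/w12c.png",cv2.resize(c["pixels"][0:120,240:410],None,fx=4.5,fy=4.5,interpolation=cv2.INTER_CUBIC))
delta(0.49,0.145,0.3203)
W=cloud(c); Z=W[...,2]
for v in range(2,50,8): print(v,"".join(f"{Z[v,u]*1000:5.0f}" for u in range(270,386,4)))
m=(Z>0.1306)&(Z<0.1345); m[46:]=0
L=m.copy(); L[:,300:]=0; L[:,:272]=0; R=m.copy(); R[:,:352]=0;R[:,382:]=0
print("ring top L/R",np.nanmean(Z[L]),np.nanmean(Z[R]),"stub",np.nanmean(Z[5:30,305:345]),"lug jaw top L/R", np.nanmedian(Z[60:100,296:304]),np.nanmedian(Z[60:100,348:358]))
h=(Z>0.1265)&(Z<0.1295); h[:,:272]=0;h[:,385:]=0;h[46:]=0
print("hub",np.nanmedian(Z[h]))
try: full(c,-101.24,(326,10),0.1306,0.1345)
except Exception as e: print(e)
E
```

```text
time_s: 18.05
position: [0.4891, 0.1452, 0.3205]
tcp_rot: [[0.0, 0.981, -0.195], [0.0, -0.195, -0.981], [-1.0, 0.0, -0.0]]
force: [-0.6, -0.5, -1.6]
opening: 0.412
t 18.1 pos [0.4891 0.1453 0.3205] zdir -101.24 F [-0.51  0.03 -1.83] open 0.411
tool delta (no spin) [0.0002 0.0009 0.0001]
2   124  124  133  132  133  141  143  143  144  144  144  143  142  143  143  143  142  143  144  143  143  143  144  140  133  132  131  125  124
10   123  125  132  132  131  141  144  144  143  144  143  143  142  144  144  144  143  143  143  143  143  146  143  142  128  133  133  124  125
18   124  124  133  132  128  140  142  144  142  144  144  144  143  143  143  143  144  142  143  145  145  142  143  140  127  133  132  124  124
26   125  125  134  132  128  128  142  144  144  143  143  143  144  145  144  144  144  145  144  143  144  142  142  128  127  132  132  124  124
34   125  125  129  132  132  128  140  140  144  143  144  143  143  144  144  142  143  143  144  143  142  142  134  129  132  132  128  123  125
42   124  124  124  132  132  132  128  128  141  142  142  143  144  143  143  143  143  144  142  140  140  129  129  134  131  131  124  124  124
ring top L/R 0.13223391684116992 0.1322968328596143 stub 0.1433492494369693 lug jaw top L/R 0.1612481255841709 0.16118482661348257
hub 0.12824429294210682
'NoneType' object is not subscriptable
```

View pics/w12c.png

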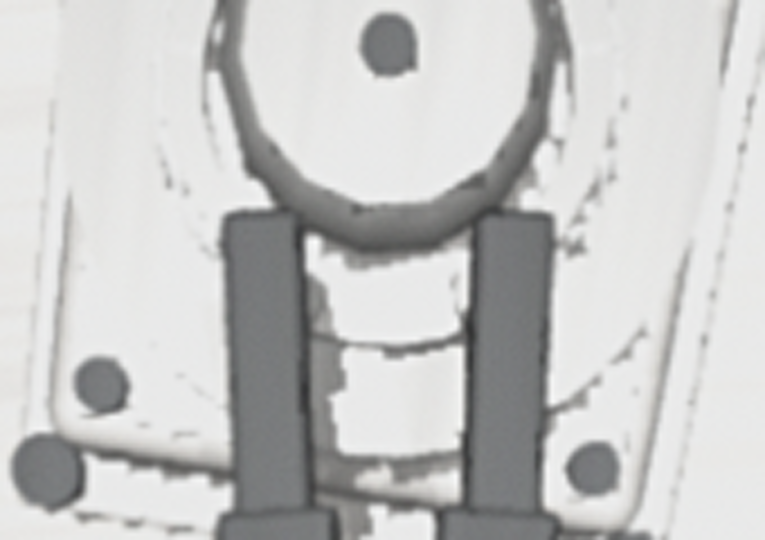

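```bash
python3 - <<'E'
from ring import *
c=np.load("w12.npy",allow_pickle=True).item()
try: full(c,-101.24,(326,11),0.1306,0.1345)
except Exception as e: print(e)
c=bot.capture("scene"); cv2.imwrite("pics/s12.png",c["pixels"])
c=bot.capture("top"); cv2.imwrite("pics/t12.png",c["pixels"])
delta(0.49,0.145,0.3203)
E
```

```text
'NoneType' object is not subscriptable
t 18.2 pos [0.4891 0.1452 0.3205] zdir -101.24 F [-0.01  0.31 -1.61] open 0.406
tool delta (no spin) [0.0002 0.0009 0.0001]
```

View pics/s12.png

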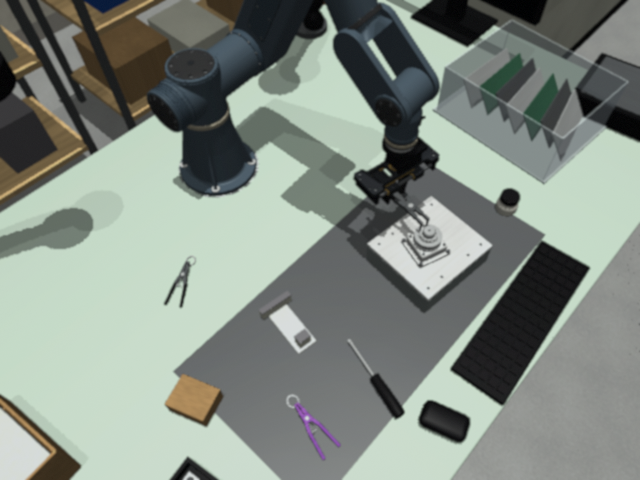

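View pics/t12.png

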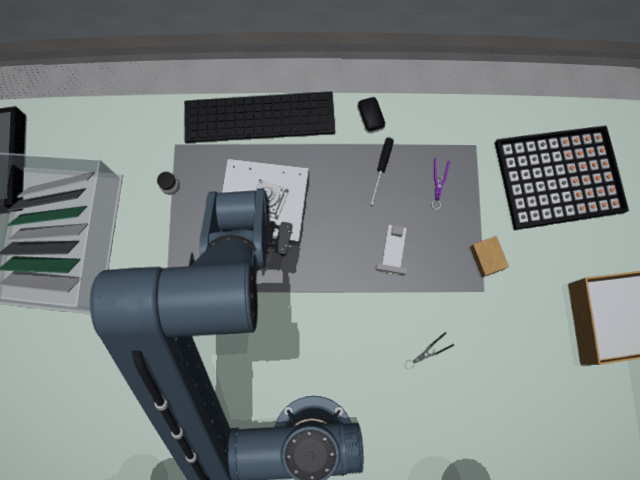

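Bystanders are unmoved (screwdriver (381,172), jar (168,182), carton (490,256)). One last centring number from the saved picture, using the dot at crop (388,44).

```bash
python3 - <<'E'
from ring import *
c=np.load("w12.npy",allow_pickle=True).item()
J,Jw,_=measure(c); S=onplane(c,240+388/4.5-.4,44/4.5-.4,0.1433)
a=np.radians(-11.24); ex=np.array([np.cos(a),np.sin(a)]); ey=np.array([-ex[1],ex[0]]); d=S[:2]-Jw[:2]
print(S.round(4),Jw.round(4),"along",d@ex-0.0678,"left",d@ey)
E
```

```text
[0.6128 0.1209 0.1433] [0.5463 0.1342 0.165 ] along 1.0438613688074083e-05 left -9.216729664372974e-05
```

```bash
python3 -c "
from rig import bot
print(bot.hand_in())"
```

```text
the job is handed in; nothing more can be done
None
```

I pushed the drawer home and took the black pliers on the white rest. I squeezed them to the stop, slid the spread ring over the stub to the groove and handed in while holding them there, at about 18 s. No verdict was reported.

**Last checks:**
- **Drawer:** the force rose from about 6 N to 12 N with no further travel, so it was at its stop. A top view just after the push showed nothing ahead of the plate edge. The arm hid part of the front in the final picture.
- **Grip:** opening about 36 mm with the handles parallel, as expected at the stop. Ring inner radius was 16.7 mm before going over the stub, which is fully spread.
- **Ring position:** centred on the stub within about 0.1 mm and about 0.2 mm above the groove's mid-height. It is level: the left and right sides read the same height. No contact force showed beyond the weight of the pliers.
- **Bystanders:** screwdriver, jar and carton were unmoved in the final top and scene pictures.

**What failed or disagreed:**
- I gripped 14 mm ahead of the named grip point, still on the straight part of the handles, so the wrist camera could see the ring.
- The automatic ring and stub fit failed on the last picture. The final centring number comes from the hand-read stub dot and the measured joint centre.
- Before going over the stub, the ring height from the camera and from the arm's pose disagreed by 1 to 2 mm. I used the camera height relative to the stub and hub, seen in the same picture.

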